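Cure two lacquered bamboo handles

TASK

Stand the two bamboo handles from the supply block end-down in the two pockets of the pulled-out tray, one in each, right to the bottom. Then push the tray fully home into the curing cradle, and only then press the large start button on the sloping control box fully down and let it spring back. Do not press the small stop button, and leave the other things on the bench where they are.

Things in the scene. Friction and masses are not known exactly. Their poses are not given: they have to be found in the camera images.
- rod_a_mid (a point): One of two alike plain bamboo umbrella handles: a straight round rod 18 mm in diameter, 120 mm long, about 40 g. This point is at its middle, half-way up; z is its long axis. At the start it stands upright in a well of the dark wooden supply block, its foot 35 mm deep, so that 85 mm of it shows.
- rod_b_mid (a point): The other bamboo handle, exactly alike, in the other well of the supply block.
- block: Fixed dark wooden supply block, 120 (x) x 60 (y) x 43 mm high, origin at the centre of its underside on the bench. Two square 24 mm wells, 35 mm deep, lie 30 mm either side of its centre along its own x; one handle stands in each.
- tray (a joint): How far the sliding tray is pushed into the curing cradle, m: about 0 to 0.02 at the start (pulled out), 0.110 against the stop (fully home). It slides level along +x of the tray's points (away from the robot), with about 1.5 N of friction, stays where it is left and does not lift out.
- pocket_near (a point): Centre of the mouth of the tray's near pocket (nearer to the robot), 65 mm above the bench. The pocket is 26 mm square with a 3 mm bevel round its mouth, 40 mm deep with a closed bottom, in a dark wooden holder block 100 (x) x 50 (y) mm on the tray. Axes: x along the tray's travel towards home, z up. A handle standing on its bottom has its middle 20 mm above this point, and its top 80 mm above it.
- pocket_far (a point): The same for the far pocket, 50 mm further along x. With the tray out, it stands 43 mm or less before the cradle's two side walls (10 mm thick, 95 mm high above the bench, inner faces 45 mm either side of the tray's middle line).
- tray_handle (a point): The tray's pull: an upright steel bar 14 (x) x 16 (y) mm, its top 100 mm above the bench, 65 mm nearer the robot than the near pocket. This point is 15 mm below its top, on its axis; axes as for the pockets. It stays outside the cradle walls also when the tray is home.
- start_top (a point): Centre of the top face of the large round START button (40 mm across), about 103 mm above the bench, on the sloping face of the control box; z points out of the face, 35 degrees from vertical, leaning towards the robot; y runs level along the face. It is pressed along -z. A strip lamp overhangs it, so that a hand straight from above does not fit: come in along the slope.
- control_box: Fixed grey control box; origin on the bench under its middle, x away from the robot, z up. Foot 150 x 170 mm, sloping face rising towards +x. The strip lamp above is 190 mm wide (y); it reaches from x = -7 to 75 mm and z = 193 to 223 mm in this frame, on two thin posts at x = 68 mm. The middle of START is at x = -27, y = 35, z = 103 mm.
- start (a joint): Travel of the START button, m: 0 released, 0.008 fully down. Spring; fully down takes 6 N; it springs back by itself.
- stop (a joint): Travel of the small round STOP button (20 mm across) on the same face, 80 mm from START along the -y direction of start_top: 0 released, 0.006 fully down.
- tape: Bystander, loose: roll of paper tape lying flat, 90 mm across, 24 mm high; origin at its underside.
- offcut: Bystander, loose: lying wooden block 90 x 35 x 30 mm; origin at its underside.
- jar: Bystander, loose: amber glass jar, 60 mm across, 70 mm high; origin at its underside.
- cup: Bystander, loose: white ceramic cup, 72 mm across, 85 mm high; origin at its underside.
- bottle: Bystander, loose: yellow plastic bottle, 64 mm across, 150 mm high; origin at its underside.
- mallet: Bystander, loose: hammer lying flat, about 30 mm high.
Things that resemble listed ones, but are neither listed nor needed, are in the scene too. Leave any green or yellow look-alike of the part that bears rod_a_mid alone.

How it is judged:
By the outcome, as a careful person would: the job done as asked, in the order asked, and still so for the second after the job is handed in, with the robot touching nothing.
It also fails if it takes over 72 s, if anything falls off the work surface, if the arm or the gripper's body presses on something with over 40 N, if the wrist force passes 120 N, or if a joint passes its speed limit or range.

ROBOT

A 6-joint arm with a two-finger parallel gripper is mounted at the origin on the work surface. World frame = base frame: x ahead of the robot, y to its left, z up, the work surface at z = 0. Lengths are in m, angles in rad, forces in N, time in s.
With the tool pointing down it reaches from about 0.35 to 0.775 m from the base axis. Payload 5.5 kg.
Tool frame: the origin (TCP) lies at the very end of the fingers, on their centre line; the grasp point (between the pads) lies 19 mm behind it; z points along the fingers, y is the line along which they close (so a half turn about z gives the same grasp; the last joint's range is limited). The gripper opens to 85 mm and grips with 20 to 120 N. Pads are 22 mm wide; open, the fingers measure 114 mm over their backs; the gripper's body (76 mm by 85 mm) begins 54 mm behind the grasp point. The pads swing forward as they close: fully open they stand 13 mm farther back than shut.
Start: joints at [1.155, 0.313, 0.046, 1.304, 0, 1.431], TCP at [0.157, 0.553, 0.231] pointing down, gripper open.
Joint ranges: [-2.76, 2.76], [-0.86, 1.69], [-1.03, 1.26], [-2.2, 2.34], [-1.47, 1.5], [-3.14, 3.14]. Speed limits (rad/s): [2.57, 2.57, 3.14, 3.14, 3.14, 3.14].

INTERFACE

Orientations are given as a unit quaternion [w, x, y, z].
In Python, from workcell import env, cams, ticket, spotter gives the robot as it stands.
- The arm moves only by the tool jog_arm, never from a script. Its argument "increments" is a list that holds one entry, the list of rows, each a list of 7 numbers: the shift along the tool's x, y, z in units of 0.25 m (1.0 is 0.25 m), then the turn, a rotation vector about the tool's x, y, z in units of 180 degrees (1.0 is 180 degrees), then the closure in counts, from 0 (fully open) to 255 (shut). A call has 1 to 20 rows; each row shifts and turns the commanded pose from where the row before left it, along the tool's axes as they then stand; what a row does not reach is not made up. A row lasts 1/10 s, in which the tool goes at most 50 mm and 8.59 degrees, less where a joint would pass 70% of its speed; a pose out of reach is approached as far as the arm can. A call with a number of a shift or a turn outside -1 to 1 is refused whole. A call with a gripper value outside its range is refused whole. The fingers move at their own pace and stop on an object; "force" is the grip in N (left out, the last holds). Time passes only in rows, so rows that do not move let the fingers close. It gives the time, the measured TCP pose, the force, the opening and the grip force at its end, in the units of the state.
- env.get_state(): the state, without advancing time (a new reading comes with each control period).
- cams.read_camera(name): name is "scene" or "side" or "wrist"; returns a dict with "pixels" (400x640x3 uint8, red, green, blue), "fx", "fy", "cx", "cy" (pixels), "k1" (the pictures are not rectified: a ray, as slopes to the right and down, at radius r is drawn at 1 + k1 r^2 times it, then the intrinsics apply), "xyz" and "attitude" of the camera in the world; the wrist camera has in their place "mount" (4x4, takes a point from camera to tool coordinates, whose origin is the TCP and whose axes are the flange's). Camera axes: x right, y down, z forward; pixel columns grow to the right and rows downward; lengths in m; the calibration is good to about 2 mm. A picture is of the moment at which its call begins: read the wrist's pose just before it. There is no depth.
- ticket.hand_in(): hands the job in; it is judged then, once.
Trained networks look in the newest picture that a camera, given by its name, has taken for a name from the list of things; names that differ only in an ending like _2 or _b are one class to them, and where a whole thing is asked for, a point or a joint stands for the part that bears it (a point fixed in the world has none). Each returns a list of dicts, best first, with "conf" (0 to 1); they miss things now and then, are a little off and sometimes report something else, mostly with a low value. They report only what shows in the picture. A call takes as long as a camera call. They do not tell look-alikes from the thing itself.
- spotter.find_in(target, camera): "uv" ([column, row] in pixels, amid what is visible of it).
- spotter.cut_out(target, camera): "region" (400x640 bool, what is visible of it) and "uv" ([column, row] in pixels, amid what is visible of it).
- spotter.landmark_of(target, camera): "uv" ([column, row] in pixels: a listed point, or the origin of a listed thing).
The state is a dict: "clock": time; "joint_pos": joint angles; "qvel": joint speeds; "tau": joint torques, N m; "tcp_pos": TCP position; "orientation": TCP orientation; "wrist_force": force on the tool from outside, world axes, zero at the start; "ft_torque": the same for the moment, N m; "finger_gap": finger opening in m; "grip_force": force on a finger pad.
Only numpy, scipy, OpenCV 4.12 (cv2) and the standard library are available. Lean on these libraries where they do the work, as an engineer would, in place of code of your own. Each camera call takes 0.05 s, during which the arm holds its last target. There are 200 camera calls.

## Working session

There is one attempt and no reset: what is moved stays moved. The work goes in short steps, Python scripts to look and compute and a tool call to move; the robot and the scene stay as the last step left them, time stands still between calls to the robot, and variables do not carry over. Pictures are saved under pics/ and viewed, at most 14 in all, crops included, and the job is handed in when it is done.

Besides the shell and the picture viewer there is one more tool, called after "Emit:" as a command line: name --argument value ..., lists and objects as JSON in quotes. jog_arm: Moves the arm, as the interface text tells. Shifts and turns lie within -1 to 1; 1 stands for 0.25 m of shift or 180 degrees of turn. Its arguments: {"type":"object","properties":{"increments":{"type":"array"},"force":{"type":"number"}},"required":["increments"]}

```bash
mkdir -p pics; ls
cat > h.py <<'E'
import numpy as np, cv2
from scipy.spatial.transform import Rotation as R
from workcell import env, cams, ticket, spotter
def rot(q): 
    q=np.array(q,float)
    return q if q.shape==(3,3) else R.from_quat(q[[1,2,3,0]]).as_matrix()
def cam(n):
    s=env.get_state(); c=cams.read_camera(n)
    if n=='wrist':
        T=np.eye(4);T[:3,:3]=rot(s['orientation']);T[:3,3]=s['tcp_pos'];T=T@np.array(c['mount']);c['R'],c['t']=T[:3,:3],T[:3,3]
    else: c['R'],c['t']=rot(c['attitude']),np.array(c['xyz'])
    return c
def ray(c,uv):
    d=np.array([(uv[0]-c['cx'])/c['fx'],(uv[1]-c['cy'])/c['fy']]);p=d.copy()
    for _ in range(20): p=d/(1+c['k1']*(p@p))
    v=c['R']@np.array([p[0],p[1],1]);return c['t'],v/np.linalg.norm(v)
def atz(c,uv,z):
    t,v=ray(c,uv);return t+v*(z-t[2])/v[2]
def tri(obs):
    A=np.zeros((3,3));b=np.zeros(3)
    for c,uv in obs:
        t,v=ray(c,uv);P=np.eye(3)-np.outer(v,v);A+=P;b+=P@t
    return np.linalg.solve(A,b)
def proj(c,X):
    p=c['R'].T@(np.array(X)-c['t']);p=p[:2]/p[2];p=p*(1+c['k1']*(p@p));return np.array([p[0]*c['fx']+c['cx'],p[1]*c['fy']+c['cy']])
def save(c,f): cv2.imwrite('pics/'+f,c['pixels'][...,::-1])
E
python3 - <<'E'
from h import *
for n in ['scene','side']:
    c=cam(n);save(c,n+'0.png');print(n,c['t'],c['R'][:,2])
    for t in ['rod_a_mid','block','pocket_near','pocket_far','tray_handle','start_top','control_box','tape','offcut','jar','cup','bottle','mallet']:
        print(t,[(round(d['conf'],2),np.round(d['uv']).astype(int).tolist()) for d in spotter.landmark_of(t,n)][:5])
print(env.get_state()); print(cam('wrist')['mount'])
E
```

```text
pics
scene [1.28799096 0.78493266 1.04144268] [-0.49362873 -0.56990808 -0.65691359]
rod_a_mid [(0.73, [442, 215]), (0.52, [461, 252]), (0.44, [432, 233])]
block [(0.69, [432, 235]), (0.62, [427, 258]), (0.41, [232, 160])]
pocket_near [(0.71, [349, 205])]
pocket_far [(0.55, [340, 212]), (0.21, [402, 316])]
tray_handle [(0.63, [361, 190]), (0.6, [333, 298]), (0.45, [233, 158]), (0.32, [301, 147]), (0.17, [400, 201])]
start_top [(0.5, [301, 147])]
control_box [(0.81, [293, 171]), (0.68, [429, 247])]
tape [(0.58, [402, 204])]
offcut [(0.88, [354, 178]), (0.54, [293, 170])]
jar [(0.76, [242, 216]), (0.55, [402, 201])]
cup [(0.73, [329, 300])]
bottle [(0.56, [405, 316])]
mallet [(0.76, [233, 160])]
side [0.24473118 0.51243349 0.79187682] [ 0.33966717 -0.60078311 -0.72366143]
rod_a_mid [(0.84, [332, 348]), (0.77, [283, 339]), (0.54, [262, 387]), (0.52, [272, 349]), (0.46, [376, 188])]
block [(0.98, [277, 349])]
pocket_near [(0.87, [318, 240])]
pocket_far [(0.98, [303, 232])]
tray_handle [(0.85, [342, 243])]
start_top [(0.44, [382, 173]), (0.33, [344, 244])]
control_box [(0.94, [375, 188])]

[... 463 characters left out ...]
2.32744736e-03, -4.80465138e+01,  2.98806077e+01,  4.48337742e-04,
       -4.55662473e-06, -3.39145842e-06]), 'tcp_pos': array([0.15659707, 0.55329293, 0.23131091]), 'orientation': array([2.46191029e-05, 1.37463057e-01, 9.90506894e-01, 3.19827005e-05]), 'wrist_force': array([-0.0292635 , -0.61609918,  0.14994752]), 'ft_torque': array([-0.03129869, -0.02568084,  0.00403269]), 'grip_force': 0.0, 'finger_gap': 0.08564099332277243}
[[ 8.02757874e-04 -9.64067581e-01 -2.65655896e-01  6.72656725e-02]
 [ 9.99998955e-01  1.09321646e-03 -9.45499491e-04  4.94710132e-05]
 [ 1.20194481e-03 -2.65654860e-01  9.64067451e-01 -1.43189930e-01]
 [ 0.00000000e+00  0.00000000e+00  0.00000000e+00  1.00000000e+00]]
```

Run:
```python
import cv2
a=cv2.imread('pics/scene0.png')[100:350,180:500];b=cv2.imread('pics/side0.png')
cv2.imwrite('pics/s0c.png',cv2.resize(a,None,fx=2.4,fy=2.4,interpolation=2))
cv2.imwrite('pics/d0c.png',cv2.resize(b[130:400,140:460],None,fx=2.2,fy=2.2,interpolation=2))
```

```text
(no output)
```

View pics/s0c.png

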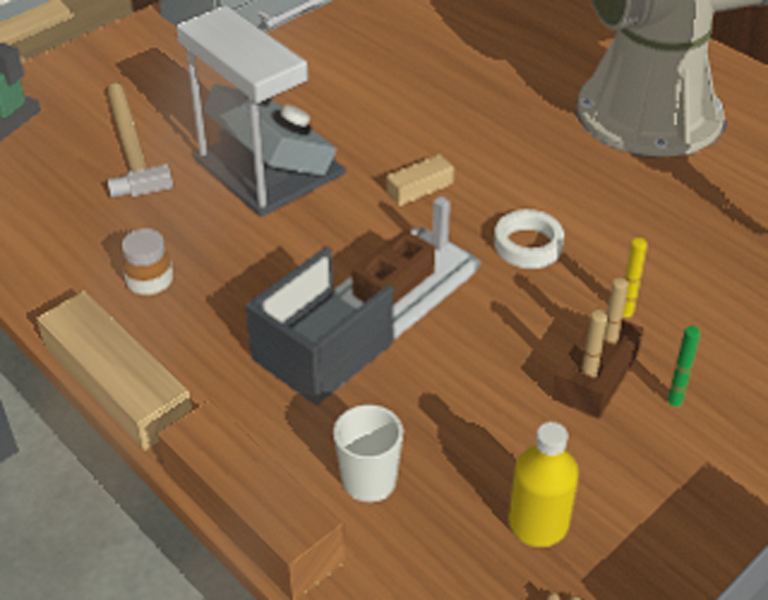

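View pics/d0c.png

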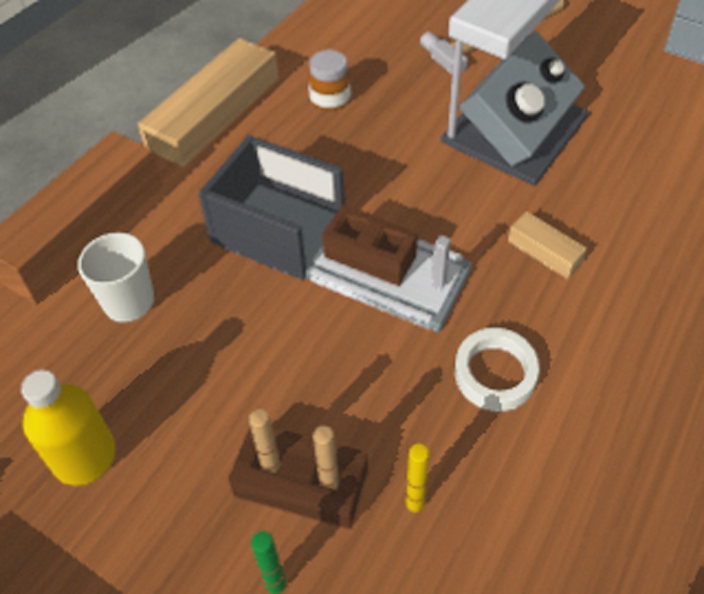

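The scene view shows the bamboo rods in the block at crop (597,315) and (619,284), with yellow and green look-alikes beside them. The tray is out with its handle at (441,205), and START is at (295,113). The side view shows the same: rod tops at (261,415) and (324,434), START (530,97), and STOP (557,68).

Run:
```python
from h import *
s=cam('scene');d=cam('side')
P={'rodA_top':((428.8,231.5),(258.9,318.6)),'rodB_top':((438,217.5),(287.3,326.6)),
'near':((349,205),(318,240)),'far':((340,212),(303,232)),'handle':((361,190),(342,243)),'start':((301.5,147),(382,173)),'block':((429,250),(277,349))}
for k,(a,b) in P.items():
    X=tri([(s,a),(d,b)]);print(k,X.round(4),(proj(s,X)-a).round(1),(proj(d,X)-b).round(1))
print('side at z: A',atz(d,P['rodA_top'][1],.128),'B',atz(d,P['rodB_top'][1],.128),'near',atz(d,P['near'][1],.065),'far',atz(d,P['far'][1],.065),'h',atz(d,P['handle'][1],.085),'st',atz(d,P['start'][1],.103))
for n,uv in dict(tape=(364,303),offcut=(387,244),cup=(200,267),bottle=(177,339),yel=(140+415/2.2,130+510/2.2),green=(140+277/2.2,130+590/2.2)).items(): print(n,atz(d,uv,0))
print(spotter.landmark_of('stop','side')[:2] )
print('stop tri',atz(d,(140+557/2.2,130+68/2.2),.107), 'boxorg',atz(d,(375,188),0))
```

```text
rodA_top [0.506  0.2882 0.1253] [-0.5 -0.4] [-0.3  0.8]
rodB_top [0.4486 0.2737 0.1277] [-0.3 -0.3] [-0.2  0.5]
near [0.533  0.015  0.0558] [-0.4 -0.6] [-0.3  0.8]
far [0.5766 0.0196 0.0614] [-1.  -1.3] [-0.7  1.8]
handle [0.4708 0.003  0.071 ] [-0.5 -0.6] [-0.3  0.9]
start [ 0.4825 -0.2632  0.0985] [-0.2 -0.3] [-0.1  0.4]
block [0.4735 0.2837 0.0204] [0.9 0.7] [ 0.6 -1.6]
side at z: A [0.50536685 0.28745409 0.128     ] B [0.44875595 0.27278562 0.128     ] near [0.53006432 0.01865298 0.065     ] far [0.57660975 0.01605184 0.065     ] h [0.46701411 0.0100473  0.085     ] st [ 0.48128335 -0.25988521  0.103     ]
tape [0.36284755 0.08291997 0.        ]
offcut [ 0.38586246 -0.11077977  0.        ]
cup [0.77234583 0.20776246 0.        ]
bottle [0.68286967 0.37729368 0.        ]
yel [0.36760718 0.24755228 0.        ]
green [0.44044198 0.37463471 0.        ]Traceback (most recent call last):
  File "<stdin>", line 9, in <module>
ValueError: it knows: block, bottle, control_box, cup, jar, mallet, offcut, pocket_far, pocket_near, rod_a_mid, rod_b_mid, start_top, tape, tray_handle
```

Emit:
jog_arm --increments '[[[0,0,0,0,0,-0.042,0],[0,0,0,0,0,-0.042,0],[0,0,0,0,0,-0.042,0],[0,0,0,0,0,-0.042,0],[-0.0905,-0.1146,0,0,0,0,0],[-0.0905,-0.1146,0,0,0,0,0],[-0.0905,-0.1146,0,0,0,0,0],[-0.0905,-0.1146,0,0,0,0,0],[-0.0905,-0.1146,0,0,0,0,0],[-0.0905,-0.1146,0,0,0,0,0],[-0.0905,-0.1146,0,0,0,0,0],[-0.0905,-0.1146,0,0,0,0,0],[-0.0905,-0.1146,0,0,0,0,0],[-0.0905,-0.1146,0,0,0,0,0],[-0.0905,-0.1146,0,0,0,0,0],[-0.0905,-0.1146,0,0,0,0,0],[0,0,0,0,0,0,0]]]'

```text
clock: 3.25
tcp_pos: [0.5087, 0.2854, 0.2308]
orientation: [0.001, -0.123, 0.992, -0.0]
wrist_force: [-0.4, 0.3, 0.7]
finger_gap: 0.0855
grip_force: 0.0
```

```bash
cat >> h.py <<'E'
def togo(X,tcp=None):
    s=env.get_state();r=rot(s['orientation']);d=r.T@(np.array(X)-s['tcp_pos']);return (d/.25).round(3),s['tcp_pos'].round(4),s['orientation'].round(4)
E
python3 - <<'E'
from h import *
c=cam('wrist');save(c,'w1.png')
for t in ['rod_a_mid','block']:
    print(t,[(round(d['conf'],2),d['uv'],atz(c,d['uv'],.068 if 'rod' in t else 0).round(4)) for d in spotter.landmark_of(t,'wrist')])
for n,X in dict(A=(.5055,.288,.128),B=(.449,.273,.128)).items(): print(n,proj(c,X).round(1))
print(togo((.5055,.288,.074)),env.get_state()['joint_pos'])
E
```

```text
rod_a_mid [(0.91, [305.5, 33.4], array([0.3729, 0.2433, 0.068 ])), (0.87, [410.3, 141.3], array([0.442 , 0.3695, 0.068 ])), (0.73, [317.9, 125.4], array([0.4497, 0.2749, 0.068 ]))]
block [(0.85, [316.8, 149.1], array([0.4793, 0.2819, 0.    ]))]
A [317.4 196.1]
B [316.8 125.8]
(array([-0.003, -0.001,  0.628]), array([0.5048, 0.288 , 0.2311]), array([-5.000e-04, -1.254e-01,  9.921e-01,  1.000e-04])) [3.80145837e-01 3.26147530e-01 6.36629119e-02 1.30911662e+00
 4.90521449e-04 1.28685679e-01]
```

View pics/w1.png

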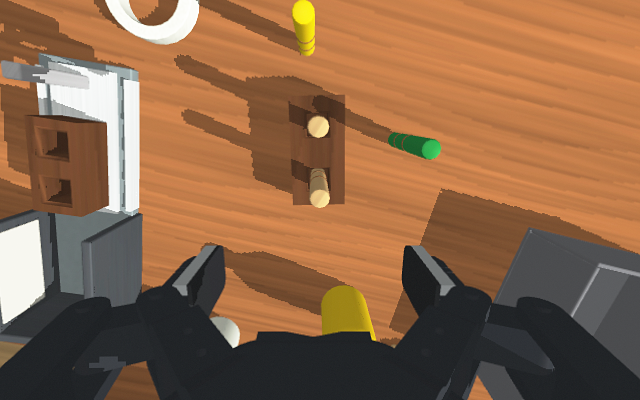

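Rod A's top is at (320,200) and rod B's at (318,126), both close to prediction. The near pocket is about (53,143), the far one about (57,190), and the tray handle is at upper left.

Run:
```python
from h import *
c=cam('wrist')
for n,uv,z in [('A',(320,200),.128),('B',(318,126),.128),('near',(53,143),.065),('far',(56,190),.065)]: print(n,atz(c,uv,z).round(4))
for t,z in [('pocket_near',.065),('pocket_far',.065),('tray_handle',.085)]: print(t,[(round(d['conf'],2),d['uv'],atz(c,d['uv'],z).round(4)) for d in spotter.landmark_of(t,'wrist')])
print(togo(atz(c,(320,200),.128)*[1,1,0]+[0,0,.074]))
```

```text
A [0.5043 0.2938 0.128 ]
B [0.4449 0.2764 0.128 ]
near [0.5305 0.0209 0.065 ]
far [0.5801 0.0252 0.065 ]
pocket_near [(0.7, [49.5, 147.7], array([0.5362, 0.0176, 0.065 ]))]
pocket_far [(0.87, [47.9, 191.8], array([0.5843, 0.017 , 0.065 ])), (0.45, [311.6, 129.0], array([0.4506, 0.2721, 0.065 ]))]
tray_handle [(0.84, [21.4, 74.7], array([0.4698, 0.0091, 0.085 ]))]
(array([-0.005,  0.019,  0.63 ]), array([0.5043, 0.2889, 0.2315]), array([ 0.000e+00, -1.265e-01,  9.920e-01,  1.000e-04]))
```

Emit:
jog_arm --increments '[[[0,0.01,0.105,0,0,0,0],[0,0,0.105,0,0,0,0],[0,0,0.105,0,0,0,0],[0,0,0.105,0,0,0,0],[0,0,0.105,0,0,0,0],[0,0,0.105,0,0,0,0],[0,0,0,0,0,0,0],[0,0,0,0,0,0,255],[0,0,0,0,0,0,255],[0,0,0,0,0,0,255],[0,0,0,0,0,0,255],[0,0,0,0,0,0,255],[0,0,0,0,0,0,255],[0,0,0,0,0,0,255],[0,0,0,0,0,0,255]]]' --force 40

```text
clock: 5.1
tcp_pos: [0.5054, 0.2906, 0.0749]
orientation: [0.001, -0.126, 0.992, 0.0]
wrist_force: [-0.5, -0.6, 7.0]
finger_gap: 0.0168
grip_force: 39.0
```

Emit:
jog_arm --increments '[[[0,0,-0.05,0,0,0,255],[0,0,-0.118,0,0,0,255],[0,0,-0.118,0,0,0,255],[0,0,-0.118,0,0,0,255],[0,0,-0.118,0,0,0,255],[0,0,0,0,0,0.026,255],[0,0,0,0,0,0.026,255],[-0.0253,-0.139,0,0,0,0,255],[-0.0253,-0.139,0,0,0,0,255],[-0.0253,-0.139,0,0,0,0,255],[-0.0253,-0.139,0,0,0,0,255],[-0.0253,-0.139,0,0,0,0,255],[-0.0253,-0.139,0,0,0,0,255],[-0.0253,-0.139,0,0,0,0,255],[-0.0253,-0.139,0,0,0,0,255],[0,0,0,0,0,0,255]]]'

```text
clock: 6.7
tcp_pos: [0.5806, 0.0142, 0.2045]
orientation: [0.0, -0.042, 0.999, -0.001]
wrist_force: [0.3, -0.5, -1.3]
finger_gap: 0.017
grip_force: 39.2
```

Run:
```python
from h import *
c=cam('wrist');save(c,'w2.png')
for t,z in [('pocket_near',.065),('pocket_far',.065),('tray_handle',.085)]: print(t,[(round(d['conf'],2),d['uv'],atz(c,d['uv'],z).round(4)) for d in spotter.landmark_of(t,'wrist')])
s=env.get_state();print(s['tcp_pos'],s['finger_gap'],s['orientation'])
r=rot(s['orientation'])
print('rod ends',proj(c,s['tcp_pos']+r@[0,0,-.054]),proj(c,s['tcp_pos']+r@[0,0,.066]))
```

```text
pocket_near [(0.55, [323.0, 142.8], array([0.5355, 0.0191, 0.065 ]))]
pocket_far [(0.66, [321.9, 192.9], array([0.5839, 0.0225, 0.065 ]))]
tray_handle [(0.74, [318.5, 60.9], array([0.4692, 0.0086, 0.085 ]))]
[0.57921435 0.01880778 0.20444952] 0.01688632711596309 [-2.14326515e-04 -4.46108656e-02  9.99004375e-01  2.88824703e-04]
rod ends [326.54731119 314.76306638] [320.03788301 210.62830597]
```

View pics/w2.png

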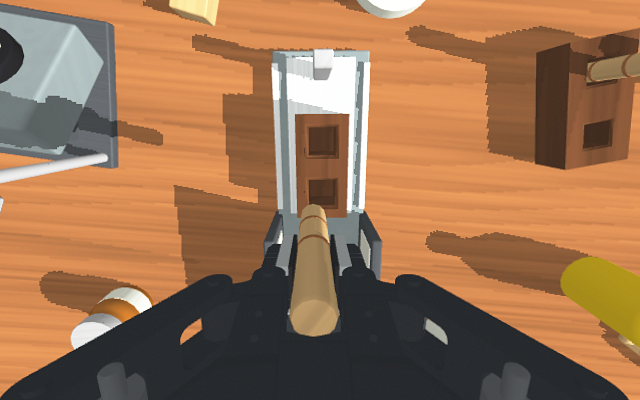

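The rod is held with its tip near (313,210) and its top disc centre near (315,318). The far pocket's mouth is at about (323,193) and the near one's at (323,142). The rod looks slightly left of the predicted line, so I'll compare the two within this image.

Run:
```python
from h import *
im=cv2.imread('pics/w2.png');cv2.imwrite('pics/w2c.png',cv2.resize(im[100:345,240:400],None,fx=3.2,fy=2.4*1.0,interpolation=2))
c=cam('wrist');s=env.get_state();r=rot(s['orientation']);t=s['tcp_pos'];print(c['fx'])
for dx in (0,):
  for sx,sy in [(9,0),(-9,0),(0,9),(0,-9)]:
    print(sx,sy,'bot',proj(c,t+r@[sx/1e3,sy/1e3,.066]).round(1),'top',proj(c,t+r@[sx/1e3,sy/1e3,-.054]).round(1))
```

```text
296.5966445349877
9 0 bot [313.9 200.4] top [314.1 294.6]
-9 0 bot [313.8 223.6] top [314.  339.1]
0 9 bot [326.  212.1] top [339.8 317.4]
0 -9 bot [301.7 212.1] top [288.3 317.3]
```

View pics/w2c.png

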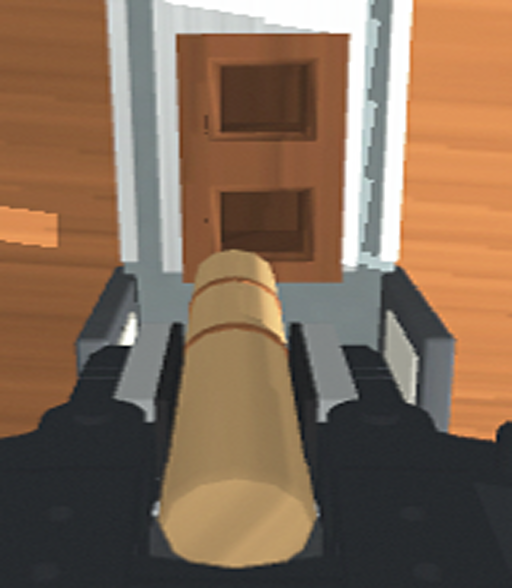

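Run:
```python
from h import *
o=[]
for i in range(5):
    c=cam('wrist');s=env.get_state()
    far=atz(c,(322,193),.065);near=atz(c,(322.5,141.5),.065);h=atz(c,(322,55),.10)
    b=atz(c,(313.5,214.5),s['tcp_pos'][2]-.066)
    o.append(np.r_[far,near,b,h,s['tcp_pos'],s['orientation']])
m=np.mean(o,0);print(m.reshape(-1)[:15].reshape(5,3).round(4),m[15:].round(4),np.std(o,0)[[0,1,12,13,14]].round(4))
r=rot(m[15:]);d=m[0:3]-m[6:9];print('tool shift far-bot',(r.T@(d*[1,1,0])/.25).round(4))
```

```text
[[0.5825 0.0279 0.065 ]
 [0.5329 0.0234 0.065 ]
 [0.5812 0.0194 0.1384]
 [0.466  0.0154 0.1   ]
 [0.5794 0.0191 0.2044]] [-0.00e+00 -4.51e-02  9.99e-01  1.00e-04] [0.0001 0.0001 0.0001 0.0001 0.    ]
tool shift far-bot [-0.0081  0.0333  0.    ]
```

Emit:
jog_arm --increments '[[[-0.008,0.03,0,0,0,0,255],[0,0,0.08,0,0,0,255],[0,0,0.08,0,0,0,255],[0,0,0.07,0,0,0,255],[0,0,0,0,0,0,255],[0,0,0,0,0,0,255]]]'

```text
clock: 7.8
tcp_pos: [0.5809, 0.0262, 0.1469]
orientation: [-0.0, -0.045, 0.999, 0.0]
wrist_force: [-0.2, -0.6, -0.2]
finger_gap: 0.0172
grip_force: 39.2
```

Run:
```python
from h import *
w=cam('wrist');d=cam('side');s=env.get_state();print(s['tcp_pos'])
a=cv2.resize(w['pixels'][100:350,240:400],None,fx=2.4,fy=2.4,interpolation=2)
b=cv2.resize(d['pixels'][150:275,250:370],None,fx=3.3,fy=4.8,interpolation=2)
cv2.imwrite('pics/w3.png',np.hstack([a,b])[...,::-1]);print(a.shape,b.shape)
for n,uv in [('far',(297.3,234.5)),('near',(317.3,240.5))]: print(n,atz(d,uv,.065))
r=rot(s['orientation']);print(proj(w,s['tcp_pos']+r@[0,0,.066]),proj(d,s['tcp_pos']+r@[0,0,.066]))
```

```text
[0.5817435  0.02590367 0.14796083]
(600, 384, 3) (600, 396, 3)
far [0.58473105 0.03057613 0.065     ]
near [0.53076908 0.02094244 0.065     ]
[312.89364689 213.81073693] [299.0281255  229.50372669]
```

View pics/w3.png

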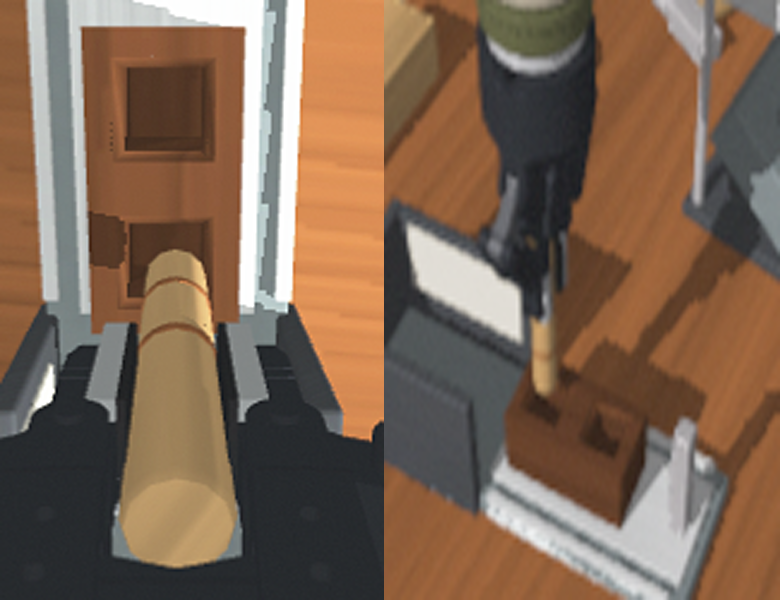

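Wrist view: the far mouth is centred at about (167,261) in the crop, with the rod tip just over it at (176,250 edge). Side view: the rod foot at (545,393) sits over the far mouth at (545,405).

Run:
```python
from h import *
w=cam('wrist');s=env.get_state();r=rot(s['orientation']);zb=s['tcp_pos'][2]-.066
f=atz(w,(309.6,208.8),.065);n=atz(w,(240+164/2.4,100+108/2.4),.065);print(f,n,n-f,s['tcp_pos'])
for v in (0,9): print(proj(w,s['tcp_pos']+r@[v/1e3,0,.066]))
b=atz(w,(313.3,100+250/2.4),zb)-[.0089,0,0];print('bottom',b,(r.T@((f-b)*[1,1,0])/.25).round(4))
```

```text
[0.58487816 0.02307205 0.065     ] [0.53491142 0.01778944 0.065     ] [-0.04996674 -0.0052826   0.        ] [0.58181602 0.0258008  0.14807488]
[313.29674675 212.22206964]
[313.30827066 200.50367062]
bottom [0.5668692  0.02524189 0.08207488] [-0.071  -0.015   0.0002]
```

Emit:
jog_arm --increments '[[[0,-0.008,0.02,0,0,0,255],[0,0,0.03,0,0,0,255],[0,0,0.03,0,0,0,255],[0,0,0.03,0,0,0,255],[0,0,0.03,0,0,0,255],[0,0,0.03,0,0,0,255],[0,0,0.03,0,0,0,255],[0,0,0.01,0,0,0,255],[0,0,0,0,0,0,255]]]'

```text
clock: 8.85
tcp_pos: [0.5807, 0.0237, 0.0937]
orientation: [-0.001, -0.044, 0.999, 0.0]
wrist_force: [0.4, -0.6, -0.9]
finger_gap: 0.0168
grip_force: 39.2
```

Emit:
jog_arm --increments '[[[0,0,0.006,0,0,0,255],[0,0,0.004,0,0,0,255],[0,0,0,0,0,0,255]]]'

```text
clock: 9.15
tcp_pos: [0.5813, 0.0237, 0.092]
orientation: [0.0, -0.044, 0.999, -0.0]
wrist_force: [0.4, 1.0, -1.2]
finger_gap: 0.0173
grip_force: 39.2
```

Emit:
jog_arm --increments '[[[0,0,0,0,0,0,0],[0,0,0,0,0,0,0],[0,0,0,0,0,0,0],[0,0,0,0,0,0,0],[0,0,0,0,0,0,0],[0,0,-0.11,0,0,0,0],[0,0,-0.11,0,0,0,0],[0,0,-0.11,0,0,0,0],[0,0,-0.11,0,0,0,0],[0,0,-0.11,0,0,0,0],[0,0,0,0,0,-0.026,0],[0.0335,0.138,0,0,0,-0.026,0],[0.0335,0.138,0,0,0,0,0],[0.0335,0.138,0,0,0,0,0],[0.0335,0.138,0,0,0,0,0],[0.0335,0.138,0,0,0,0,0],[0.0335,0.138,0,0,0,0,0],[0.0335,0.138,0,0,0,0,0],[0.0335,0.138,0,0,0,0,0],[0,0,0,0,0,0,0]]]'

```text
clock: 11.15
tcp_pos: [0.4479, 0.2785, 0.2295]
orientation: [-0.0, -0.128, 0.992, 0.001]
wrist_force: [-0.3, -0.3, 0.7]
finger_gap: 0.0857
grip_force: 0.0
```

Run:
```python
from h import *
w=cam('wrist');d=cam('side');s=env.get_state();print(s['tcp_pos'],s['orientation'])
a=cv2.resize(w['pixels'][60:310,130:450],None,fx=1.6,fy=2.4,interpolation=2)
a=cv2.resize(w['pixels'],(512,320));b=cv2.resize(d['pixels'][150:275,240:370],None,fx=2.2,fy=2.56,interpolation=2)
cv2.imwrite('pics/w4.png',np.hstack([a,b])[...,::-1])
print(proj(w,(.447,.2745,.128)))
```

```text
[0.44970346 0.27607582 0.22938777] [ 1.75936714e-04 -1.26661472e-01  9.91945981e-01 -1.07731786e-04]
[309.0687567  197.27772408]
```

View pics/w4.png

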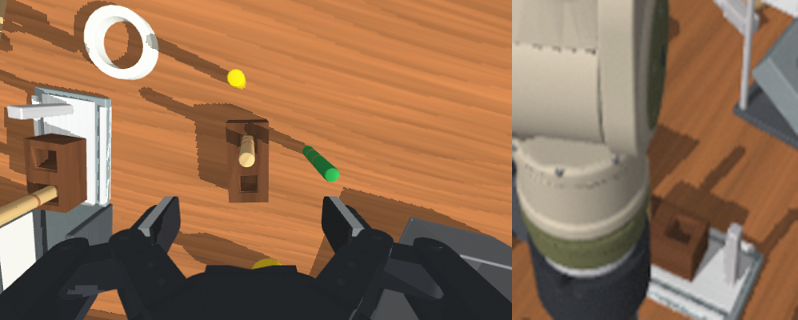

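Rod A stands in the far pocket. Rod B's top is at (247,158) in the picture, as predicted.

Emit:
jog_arm --increments '[[[0.01,-0.003,0.1,0,0,0,0],[0,0,0.105,0,0,0,0],[0,0,0.105,0,0,0,0],[0,0,0.105,0,0,0,0],[0,0,0.105,0,0,0,0],[0,0,0.1,0,0,0,0],[0,0,0,0,0,0,0],[0,0,0,0,0,0,255],[0,0,0,0,0,0,255],[0,0,0,0,0,0,255],[0,0,0,0,0,0,255],[0,0,0,0,0,0,255],[0,0,0,0,0,0,255],[0,0,0,0,0,0,255],[0,0,0,0,0,0,255]]]'

```text
clock: 12.75
tcp_pos: [0.4485, 0.2744, 0.0753]
orientation: [0.001, -0.126, 0.992, 0.0]
wrist_force: [0.3, -1.6, 5.8]
finger_gap: 0.0174
grip_force: 38.9
```

Emit:
jog_arm --increments '[[[0,0,-0.05,0,0,0,255],[0,0,-0.118,0,0,0,255],[0,0,-0.118,0,0,0,255],[0,0,-0.118,0,0,0,255],[0,0,-0.118,0,0,0,255],[0,0,0,0,0,0.026,255],[0,0,0,0,0,0.026,255],[-0.0306,-0.1312,0,0,0,0,255],[-0.0306,-0.1312,0,0,0,0,255],[-0.0306,-0.1312,0,0,0,0,255],[-0.0306,-0.1312,0,0,0,0,255],[-0.0306,-0.1312,0,0,0,0,255],[-0.0306,-0.1312,0,0,0,0,255],[-0.0306,-0.1312,0,0,0,0,255],[-0.0306,-0.1312,0,0,0,0,255],[0,0,0.1,0,0,0,255],[0,0,0.12,0,0,0,255],[0,0,0,0,0,0,255],[0,0,0,0,0,0,255]]]'

```text
clock: 14.65
tcp_pos: [0.5314, 0.0184, 0.1501]
orientation: [-0.001, -0.044, 0.999, 0.0]
wrist_force: [0.0, -0.6, -0.2]
finger_gap: 0.017
grip_force: 39.2
```

Run:
```python
from h import *
w=cam('wrist');s=env.get_state();print(s['tcp_pos'],s['orientation'])
cv2.imwrite('pics/w5.png',cv2.resize(w['pixels'][100:350,220:420],None,fx=2.4,fy=2.4,interpolation=2)[...,::-1])
r=rot(s['orientation']);print(proj(w,s['tcp_pos']+r@[.009,0,.067]),proj(w,s['tcp_pos']+r@[0,0,.067]))
```

```text
[0.53238071 0.01844759 0.15105756] [ 4.35057570e-04 -4.45073586e-02  9.99008962e-01 -3.88406098e-07]
[313.34938963 201.7829243 ] [313.34253546 213.47068456]
```

View pics/w5.png

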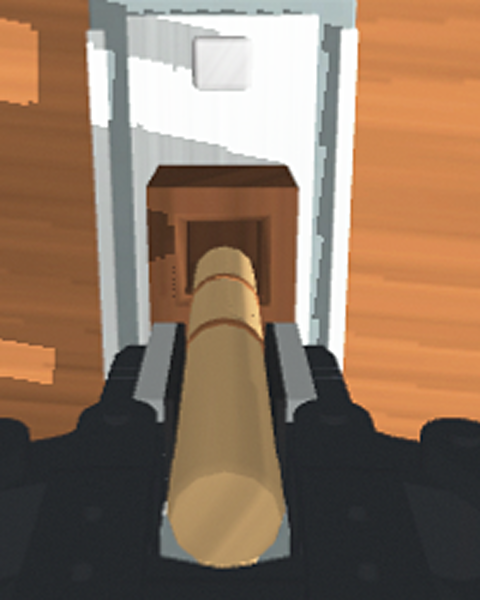

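The near mouth is centred at (226,261) in the crop, with the rod tip edge at (223,247). That is aligned to within about 1 mm, so I'll insert it.

Emit:
jog_arm --increments '[[[-0.004,0.003,0.02,0,0,0,255],[0,0,0.03,0,0,0,255],[0,0,0.03,0,0,0,255],[0,0,0.03,0,0,0,255],[0,0,0.03,0,0,0,255],[0,0,0.03,0,0,0,255],[0,0,0.03,0,0,0,255],[0,0,0.02,0,0,0,255],[0,0,0.01,0,0,0,255],[0,0,0.004,0,0,0,255],[0,0,0,0,0,0,255]]]'

```text
clock: 15.8
tcp_pos: [0.5336, 0.0191, 0.0923]
orientation: [0.001, -0.044, 0.999, 0.0]
wrist_force: [0.3, 0.9, 5.1]
finger_gap: 0.0172
grip_force: 39.7
```

Run:
```python
from h import *
w=cam('wrist');s=env.get_state();print(s['tcp_pos'],s['wrist_force'])
print('handle now',atz(w,(312,126),.1))
print([(round(d['conf'],2),d['uv'],atz(w,d['uv'],.085)) for d in spotter.landmark_of('tray_handle','wrist')])
```

```text
[0.53360238 0.0191252  0.092239  ] [-1.05478246  0.7482255   5.11974191]
handle now [0.47016482 0.01284074 0.1       ]
[(0.84, [306.5, 124.6], array([0.47016312, 0.01004656, 0.085     ]))]
```

Emit:
jog_arm --increments '[[[0,0,0,0,0,0,0],[0,0,0,0,0,0,0],[0,0,0,0,0,0,0],[0,0,0,0,0,0,0],[0,0,0,0,0,0,0],[0,0,-0.11,0,0,0,0],[0,0,-0.11,0,0,0,0],[0,0,-0.11,0,0,0,0],[0,0,-0.11,0,0,0,0],[0,0,-0.06,0,0,0,0],[0.128,0,0,0,0,0,0],[0.128,0,0,0,0,0,0],[0,0,0,0,0,0,0],[0,0,0,0,0,0,0]]]'

```text
clock: 17.3
tcp_pos: [0.4692, 0.0134, 0.2166]
orientation: [0.001, -0.044, 0.999, -0.0]
wrist_force: [0.2, 1.0, -0.3]
finger_gap: 0.0849
grip_force: 0.0
```

Run:
```python
from h import *
w=cam('wrist');d=cam('side');s=env.get_state();print(s['tcp_pos'],s['orientation'])
a=cv2.resize(w['pixels'][40:290,200:440],None,fx=1.92,fy=1.92,interpolation=2);b=cv2.resize(d['pixels'][155:275,250:360],(320,480),interpolation=2)
cv2.imwrite('pics/w6.png',np.hstack([a,b])[...,::-1]);print(proj(w,(.469,.0125,.1)),proj(d,(.469,.0125,.1)))
for n,k in (('near',(.5335,.0191,.145)),('far',(.583,.0237,.145))): print(n,proj(w,k),proj(d,k))
```

```text
[0.47017633 0.01330727 0.21650435] [ 6.74566405e-04 -4.42695025e-02  9.99019396e-01 -4.44344360e-05]
[312.54386604 194.50208634] [341.14639631 239.55000482]
near [313.40362111 285.29754361] [316.92843628 218.67918683]
far [313.60175382 336.81334253] [298.34226279 211.99208921]
```

View pics/w6.png

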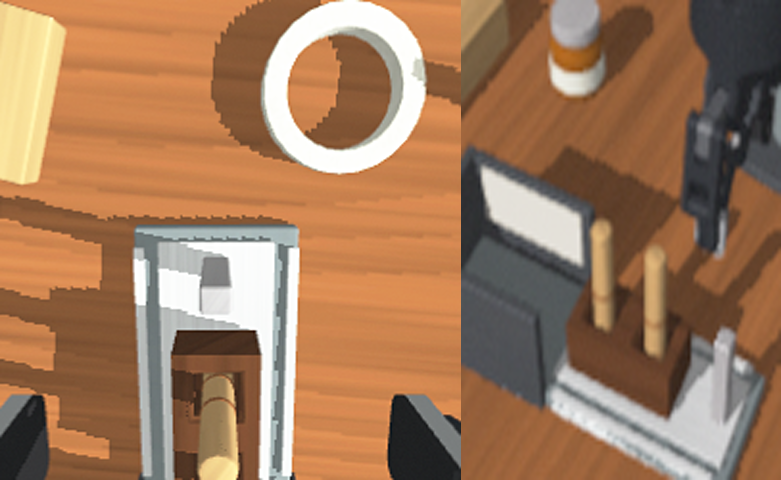

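Both rods stand in their pockets. The handle top is at (216,300) in the crop, as predicted.

Emit:
jog_arm --increments '[[[0,0,0.11,0,0,0,0],[0,0,0.12,0,0,0,0],[0,0,0.12,0,0,0,0],[0,0,0.12,0,0,0,0],[0,0,0.108,0,0,0,0],[0,0,0,0,0,0,0],[0,0,0,0,0,0,255],[0,0,0,0,0,0,255],[0,0,0,0,0,0,255],[0,0,0,0,0,0,255],[0,0,0,0,0,0,255],[0,0,0,0,0,0,255],[0,0,0,0,0,0,255],[0,0,0,0,0,0,255]]]' --force 30

```text
clock: 18.8
tcp_pos: [0.4702, 0.0122, 0.0729]
orientation: [0.001, -0.044, 0.999, -0.001]
wrist_force: [-0.5, -5.4, 3.7]
finger_gap: 0.0157
grip_force: 33.4
```

Emit:
jog_arm --increments '[[[-0.02,0,0,0,0,0,255],[-0.04,0,0,0,0,0,255],[-0.04,0,0,0,0,0,255],[-0.04,0,0,0,0,0,255],[-0.04,0,0,0,0,0,255],[-0.04,0,0,0,0,0,255],[-0.04,0,0,0,0,0,255],[-0.04,0,0,0,0,0,255],[-0.02,0,0,0,0,0,255],[-0.01,0,0,0,0,0,255],[0,0,0,0,0,0,255]]]'

```text
clock: 19.9
tcp_pos: [0.5529, 0.0196, 0.0729]
orientation: [0.001, -0.044, 0.999, -0.001]
wrist_force: [0.5, -4.0, 3.6]
finger_gap: 0.0154
grip_force: 33.4
```

Emit:
jog_arm --increments '[[[-0.012,0,0,0,0,0,255],[-0.012,0,0,0,0,0,255],[-0.012,0,0,0,0,0,255],[0,0,0,0,0,0,255]]]'

```text
clock: 20.3
tcp_pos: [0.5616, 0.0204, 0.0729]
orientation: [0.001, -0.044, 0.999, -0.001]
wrist_force: [-0.1, -5.4, 6.1]
finger_gap: 0.0153
grip_force: 33.5
```

Emit:
jog_arm --increments '[[[-0.012,0,0,0,0,0,255],[-0.012,0,0,0,0,0,255],[-0.012,0,0,0,0,0,255],[0,0,0,0,0,0,255]]]'

```text
clock: 20.7
tcp_pos: [0.5705, 0.0212, 0.0729]
orientation: [0.001, -0.044, 0.999, -0.001]
wrist_force: [0.4, -4.3, 5.2]
finger_gap: 0.0153
grip_force: 33.5
```

Emit:
jog_arm --increments '[[[-0.008,0,0,0,0,0,255],[-0.008,0,0,0,0,0,255],[-0.008,0,0,0,0,0,255],[0,0,0,0,0,0,255]]]'

```text
clock: 21.1
tcp_pos: [0.5709, 0.0213, 0.0728]
orientation: [-0.004, -0.044, 0.999, -0.002]
wrist_force: [-15.0, -7.4, 17.9]
finger_gap: 0.0155
grip_force: 35.2
```

Emit:
jog_arm --increments '[[[0,0,0,0,0,0,0],[0,0,0,0,0,0,0],[0,0,0,0,0,0,0],[0.02,0,0,0,0,0,0],[0,0,0,0,0,0,0],[0,0,-0.1,0,0,0,0],[0,0,-0.12,0,0,0,0],[0,0,-0.15,0,0,0,0],[0,0,-0.15,0,0,0,0],[0,0,-0.15,0,0,0,0],[0.112,-0.1247,0,0,0,0,255],[0.112,-0.1247,0,0,0,0,255],[0.112,-0.1247,0,0,0,0,255],[0.112,-0.1247,0,0,0,0,255],[0.112,-0.1247,0,0,0,0,255],[0.112,-0.1247,0,0,0,0,255],[0,0,0,0,0,0,255],[0,0,0,0,0,0,255]]]'

```text
clock: 22.9
tcp_pos: [0.4191, -0.1794, 0.2394]
orientation: [0.0, -0.043, 0.999, 0.0]
wrist_force: [0.9, 0.5, 0.1]
finger_gap: -0.0
grip_force: 0.0
```

Run:
```python
from h import *
w=cam('wrist');d=cam('side');s=env.get_state();print(s['tcp_pos'],s['orientation'])
a=w['pixels'][:,:400];b=cv2.resize(d['pixels'][150:275,240:360],(384,400),interpolation=2)
cv2.imwrite('pics/w7.png',np.hstack([a,b])[...,::-1])
print([(round(q['conf'],2),q['uv'],atz(w,q['uv'],.103)) for q in spotter.landmark_of('start_top','wrist')])
h=np.array([.5709,.0213,.1]);u=np.array([.996,.096,0])
for k in (h,h+.065*u+[0,0,.045],h+.115*u+[0,0,.045]): p=proj(d,k);print('exp',p,((p-[240,150])*[3.2,3.2]).round()+[400,0])
```

```text
[ 0.41989111 -0.17831632  0.23928489] [ 1.98267986e-04 -4.45869020e-02  9.99005474e-01  1.78365928e-04]
[(0.66, [227.4, 240.4], array([ 0.47934438, -0.26182977,  0.103     ]))]
exp [303.50479367 225.39917988] [603. 241.]
exp [279.47458153 204.84769698] [526. 176.]
exp [261.95722751 198.60310295] [470. 156.]
```

View pics/w7.png

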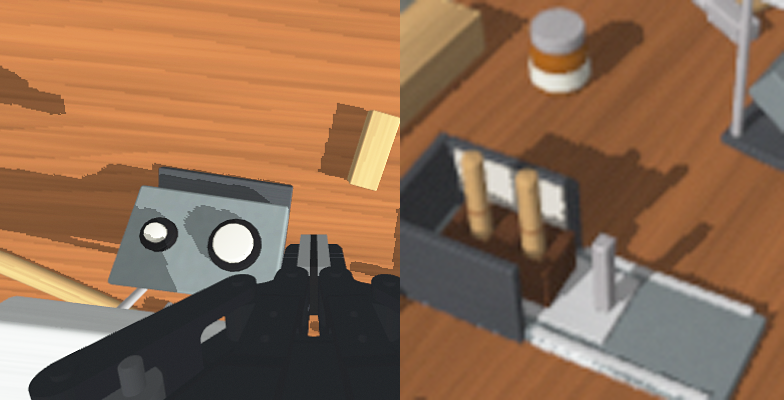

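The tray is home with both rods standing. START is at (234,243) and STOP at (155,232) in the wrist view.

Run:
```python
from h import *
w=cam('wrist');s=env.get_state()
a=atz(w,(234,243),.103);b=atz(w,(155,232),.102);print(a,b,np.linalg.norm(a-b))
y=(a-b);y[2]=0;yaw=np.arctan2(-y[0],y[1]);print('yaw',np.degrees(yaw))
Rb=R.from_euler('z',yaw).as_matrix()
n=Rb@[-np.sin(np.radians(35)),0,np.cos(np.radians(35))]
A=np.array([.480,-.259,.103])
A=np.mean([a,(.4825,-.2632,.103)],0);print('A',A,'n',n)
P=A+.06*n
r=rot(s['orientation']);ty=Rb@[0,1,0];tz=-n;tx=np.cross(ty,tz);T=np.c_[tx,ty,tz]
rv=R.from_matrix(r.T@T).as_rotvec()/np.pi;print('rotvec units',rv.round(4),'P',P, 'shift in final axes',(T.T@(P-s['tcp_pos'])/.25).round(4))
print('T cols',T.round(3))
```

```text
[ 0.48280398 -0.25345672  0.103     ] [ 0.47836335 -0.33299153  0.102     ] 0.07966495109361638
yaw -3.195647058006698
A [ 0.48265199 -0.25832836  0.103     ] n [-0.57268453  0.03197439  0.81915204]
rotvec units [ 0.0143 -0.194   0.0451] P [ 0.44829092 -0.2564099   0.15214912] shift in final axes [ 0.0933 -0.3073  0.3598]
T cols [[-0.818  0.056  0.573]
 [ 0.046  0.998 -0.032]
 [-0.574  0.    -0.819]]
```

Emit:
jog_arm --increments '[[[0,0,0,0.0029,-0.0388,0.009,255],[0,0,0,0.0029,-0.0388,0.009,255],[0,0,0,0.0029,-0.0388,0.009,255],[0,0,0,0.0029,-0.0388,0.009,255],[0,0,0,0.0029,-0.0388,0.009,255],[0.031,-0.1,0,0,0,0,255],[0.031,-0.1,0,0,0,0,255],[0.031,-0.1,0,0,0,0,255],[0,0,0.09,0,0,0,255],[0,0,0.09,0,0,0,255],[0,0,0.09,0,0,0,255],[0,0,0.09,0,0,0,255],[0,0,0,0,0,0,255],[0,0,0,0,0,0,255]]]'

```text
clock: 24.5
tcp_pos: [0.448, -0.2543, 0.1519]
orientation: [0.3, 0.026, 0.954, -0.008]
wrist_force: [-0.4, 0.4, 0.1]
finger_gap: 0.0001
grip_force: 0.0
```

Run:
```python
from h import *
w=cam('wrist');s=env.get_state();print(s['tcp_pos'],s['orientation'],s['joint_pos'])
r=rot(s['orientation']);cv2.imwrite('pics/w8.png',w['pixels'][...,::-1]);print(r.round(3))
print('axis hits face at',proj(w,s['tcp_pos']+r@[0,0,.06]))
print((r.T@(np.array([.4827,-.2565,.103])-s['tcp_pos'])).round(4))
```

```text
[ 0.448033   -0.25496399  0.15270863] [ 0.30043443  0.02652471  0.95339359 -0.00873248] [-0.9443209  -0.08567084 -0.78946417  0.45097171  0.46072212 -0.78977176]
[[-0.818  0.056  0.572]
 [ 0.045  0.998 -0.033]
 [-0.573 -0.001 -0.819]]
axis hits face at [312.13191687 215.11832393]
[0.0001 0.0004 0.0606]
```

View pics/w8.png

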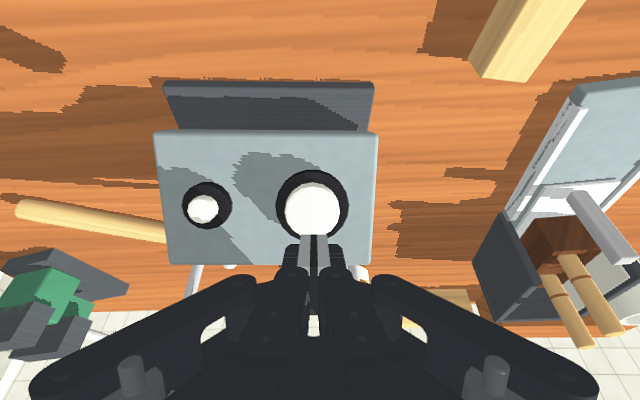

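START is centred at (312,210), and the tool axis meets the face at (312,215). That is well on the 40 mm button, so I'll press.

Emit:
jog_arm --increments '[[[0.008,0,0.06,0,0,0,255],[0,0,0.06,0,0,0,255],[0,0,0.06,0,0,0,255],[0,0,0.03,0,0,0,255],[0,0,0.016,0,0,0,255],[0,0,0.008,0,0,0,255],[0,0,0,0,0,0,255]]]'

```text
clock: 25.25
tcp_pos: [0.4796, -0.2577, 0.1036]
orientation: [0.301, 0.027, 0.953, -0.009]
wrist_force: [-0.3, -0.6, 0.4]
finger_gap: 0.0003
grip_force: 0.0
```

Emit:
jog_arm --increments '[[[0,0,0.01,0,0,0,255],[0,0,0.01,0,0,0,255],[0,0,0,0,0,0,255]]]'

```text
clock: 25.55
tcp_pos: [0.4826, -0.2579, 0.0994]
orientation: [0.301, 0.027, 0.953, -0.009]
wrist_force: [-2.2, 0.8, 3.2]
finger_gap: -0.0003
grip_force: 2.1
```

Emit:
jog_arm --increments '[[[0,0,0.01,0,0,0,255],[0,0,0.008,0,0,0,255],[0,0,0,0,0,0,255]]]'

```text
clock: 25.85
tcp_pos: [0.4847, -0.2581, 0.0966]
orientation: [0.301, 0.028, 0.953, -0.01]
wrist_force: [-18.0, 3.5, 22.0]
finger_gap: -0.0003
grip_force: 14.3
```

Emit:
jog_arm --increments '[[[0,0,0,0,0,0,255],[0,0,-0.06,0,0,0,255],[0,0,-0.1,0,0,0,255],[0,0,-0.1,0,0,0,255],[0,0,-0.1,0,0,0,255],[0,0,-0.06,0,0,0,255],[0,0,0,0,0,0,255],[0,0,0,0,0,0,255]]]'

```text
clock: 26.65
tcp_pos: [0.4249, -0.2545, 0.1812]
orientation: [0.301, 0.028, 0.953, -0.009]
wrist_force: [0.4, 0.5, -0.3]
finger_gap: 0.0003
grip_force: 0.0
```

Run:
```python
from h import *
d=cam('side');w=cam('wrist')
a=cv2.resize(d['pixels'],(480,300));b=cv2.resize(w['pixels'],(480,300));cv2.imwrite('pics/end.png',np.vstack([a,b])[...,::-1])
```

```text
(no output)
```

View pics/end.png

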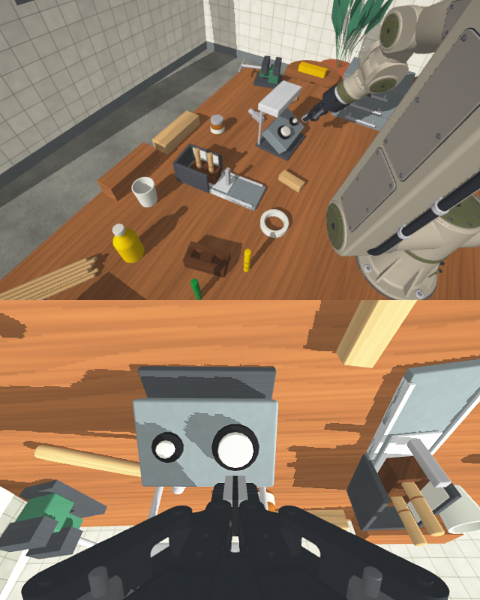

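The picture shows the tray home with both rods upright at about (205,160) in the side view. START has sprung back, the bystanders are where they were, and the arm is clear.

```bash
python3 -c "
from workcell import ticket;print(ticket.hand_in())"
```

```text
the job is handed in; nothing more can be done
None
```

The job is handed in, with no verdict shown: both handles stand in their tray pockets, the tray is home against its stop, and START was then pressed until it bottomed and released. The last pictures show nothing else moved, and the robot clock was about 27 s.

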